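# Refit the centrifuge rotor and prove its catch holds

## Task

Refit the cleaned rotor in the small open centrifuge: lower it by its knob over the spindle, press it down past the sprung dogs and turn it gently under light pressure until it drops over the drive pins and the catch snaps, fully home on its collar. Then prove the catch: pull straight up on the knob with a steady 12 N or so for a second; the rotor must stay on. Let go and leave it home, never pushing or pulling on the spindle with 25 N or more, and leave the other things on the worktop as they are.

Things in the scene. Friction and masses are not known exactly. Their poses are not given: they have to be found in the camera images.
- rotor_knob (a point): loose grey centrifuge rotor standing on the worktop: body 100 mm in diameter, 43 mm tall, eight tube holes in its sloping top; on it an upright round metal knob 25 mm in diameter, from 46 to 86 mm above the underside. This point: rotor's axis, in the knob, 68 mm above the underside, the height to grip. z up along the axis. Weight 0.2 to 0.3 kg. Any yaw will do
- rotor_seat (a point): centre of the rotor's underside, the mouth of its bore, 17 mm wide; z up along the rotor's axis. Home: this point on spindle_seat. Round the bore are six notches, 5 mm deep, 60 degrees apart. Two sprung dogs in the spindle stop the rotor about 15 mm short of home under its own weight; pressed with about 8 N it rides over them, down to the two drive pins, or home if the notches meet them
- spindle_seat (a point): point on the axis of the upright steel spindle in the centrifuge's bowl, on the round collar (37 mm in diameter) on which the rotor comes to rest; z up. Spindle: 15 mm thick, tapered tip 32 mm above this point, catch dogs at 9 to 18 mm. Two drive pins stand 4 mm out of the collar, at an angle not given: pressed lightly and turned, by 60 degrees at most, the rotor drops over them and the dogs snap out
- spindle (a joint): vertical give of the spindle on its stiff rubber motor mounts, in m: 0 unloaded, positive when pulled up, negative when pushed down, 8 N per mm either way (0.001 = 8 N). The reading is noisy. Once the dogs have snapped out above the rim of its bore the rotor keeps 1 mm of free play up and down; the spindle turns with it, stiffly (0.15 N m), once the pins are in their notches
- centrifuge: small white bench centrifuge, fixed. Origin on the worktop under the spindle's axis, front to its own -x. Housing 122 mm to the front of the axis, 108 mm behind it, 98 mm to each side, 125 mm high. The rotor's collar is 85 mm above the worktop in an open bowl 134 mm wide. The open lid stands up from 90 mm behind the axis to 310 mm above the worktop. Rotor home: knob at 131 to 171 mm
- gauze_roll: white gauze bandage roll standing on end, 51 mm in diameter, 61 mm tall; bystander. Origin at the centre of its underside.
- timer: white bench timer lying flat, 55 x 62 x 22 mm; bystander. Origin at the centre of its underside.
- vial_1: clear glass injection vial with crimped cap, 23 mm in diameter, 54 mm tall, standing by the analyser; bystander. Origin at the centre of its underside.
- vial_2: brown glass injection vial with crimped cap, 23 mm in diameter, 54 mm tall, standing by the analyser; bystander. Origin at the centre of its underside.
- flat_pack: flat white carton, 47 x 100 x 14 mm, lying on the worktop; bystander. Origin at the centre of its underside.
- marker_1: marker pen lying on the worktop, 136 mm long, 17 mm thick; bystander. Origin at the centre of its underside.
- syringe_1: disposable syringe lying on the worktop, 138 mm long; bystander. Origin at the centre of its underside.

How it is judged:
By the outcome, as a careful person would: the job done as asked, in the order asked, and still so for the second after the job is handed in, with the robot touching nothing.
It also fails if it takes over 67 s, if anything falls off the work surface, if the arm or the gripper's body presses on something with over 40 N, if the wrist force passes 120 N, or if a joint passes its speed limit or range.

## Robot

A 6-joint arm with a two-finger parallel gripper is mounted at the origin on a cart in front of the work surface, level with it; the furniture and walls round the work are solid. World frame = base frame: x ahead of the robot, y to its left, z up, the work surface at z = 0. Lengths are in m, angles in degrees, forces in N, time in s.
With the tool pointing down it reaches from about 0.225 to 0.725 m from the base axis. Payload 3.1 kg.
Tool frame: the origin (TCP) lies midway between the tips of the shut fingers; the grasp point (between the pads) lies 19 mm behind it; z points along the fingers, y is the line along which they close (so a half turn about z gives the same grasp; the last joint's range is limited). The gripper opens to 85 mm and grips with 20 to 120 N. Pads are 22 mm wide; open, the fingers measure 114 mm over their backs; the gripper's body (76 mm by 85 mm) begins 54 mm behind the grasp point. The pads swing forward as they close: fully open they stand 13 mm farther back than shut.
Start: joints at [61.146, 2.75, 5.684, 92.934, 0, 82.678], TCP at [0.193, 0.488, 0.231] pointing down, gripper open.
Joint ranges: [-166.93, 166.93], [-56.73, 111.36], [-69.38, 81.34], [-121.58, 131.49], [-85.45, 84.26], [-180, 180]. Speed limits (degrees/s): [159.86, 159.86, 180, 180, 180, 180].

## Interface

Orientations are given as [roll, pitch, yaw] about the fixed x, y, z axes, in that order (R = Rz(yaw) Ry(pitch) Rx(roll)).
In Python, from station import env, optics gives the robot as it stands.
- The arm moves only by the tool drive_tool, never from a script. Its argument "moves" is a list that holds one entry, the list of rows, each a list of 5 numbers: the shift along the tool's x, y, z in units of 30 mm (1.0 is 30 mm), then the turn about the tool's z in degrees, then the closure, from 0 (fully open) to 1 (shut). In form: [[[x, y, z, yaw, claw], ...]]. A call has 1 to 12 rows; each row shifts and turns the commanded pose from where the row before left it, along the tool's axes as they then stand; what a row does not reach is not made up. A row lasts 1/10 s, in which the tool goes at most 50 mm and 8.59 degrees, less where a joint would pass 70% of its speed; a pose out of reach is approached as far as the arm can. A call is refused whole if a number of a shift passes 1 or a number of a turn 8.59, either way. A call with a gripper value outside its range is refused whole. The fingers move at their own pace and stop on an object; the grip force is fixed at half the most. Time passes only in rows, so rows that do not move let the fingers close. It gives the time, the measured TCP pose, the force, the opening and the grip force at its end, in the units of the state.
- env.get_obs(): the state, without advancing time (a new reading comes with each control period).
- optics.grab_frame(name): name is "side" or "top" or "wrist"; returns the picture (384x512x3 uint8, red, green, blue); there is no depth.
- optics.camera_params(name): a dict with "camera_matrix" (3x3 intrinsics, pixels), "rvec" (rotation vector, rad) and "tvec" (3), from world to camera coordinates, as OpenCV has them. Camera axes: x right, y down, z forward; pixel columns grow to the right and rows downward; lengths in m; the calibration is good to about 2 mm. The wrist camera is an equidistant fisheye: a pixel r from the principal point sees the ray r / f radians off the axis. A picture is of the moment at which its call begins: read the wrist's pose just before it. camera_params takes no time and is no camera call; for the wrist camera it gives the pose at the moment of the call.
- env.close_job(): hands the job in; it is judged then, once.
The state is a dict: "clock": time; "joint_pos": joint angles; "joint_velocities": joint speeds; "joint_torque": joint torques, N m; "tcp_pos": TCP position; "tool_rot": TCP orientation; "ft_force": force on the tool from outside, world axes, zero at the start; "ft_torque": the same for the moment, N m; "grip_width": opening from 0.0 (shut) to 1.0 (fully open); "gripper_force": force on a finger pad.
Only numpy, scipy, OpenCV 4.12 (cv2) and the standard library are available. Lean on these libraries where they do the work, as an engineer would, in place of code of your own. Each camera call takes 0.05 s, during which the arm holds its last target. There are 200 camera calls.

## Working session

There is one attempt and no reset: what is moved stays moved. The work goes in short steps, Python scripts to look and compute and a tool call to move; the robot and the scene stay as the last step left them, time stands still between calls to the robot, and variables do not carry over. Pictures are saved under pics/ and viewed, at most 10 in all, crops included, and the job is handed in when it is done.

Besides the shell and the picture viewer there is one more tool, called after "Emit:" by a JSON object that holds its "name" and its "arguments", one argument or row to a line. drive_tool: Moves the arm, as the interface text tells. Its arguments: {"type":"object","properties":{"moves":{"type":"array","items":{"type":"array","items":{"type":"array","items":{"type":"number"}}}}},"required":["moves"]}

```bash
mkdir -p pics; ls
cat > h.py <<'E'
import numpy as np, cv2
from station import env, optics
def grab(n,f=None):
    p=optics.camera_params(n); im=optics.grab_frame(n)
    if f: cv2.imwrite('pics/'+f,cv2.cvtColor(im,cv2.COLOR_RGB2BGR))
    return im,p
def ray(p,u,v,fish=False):
    K=np.array(p['camera_matrix']);R=cv2.Rodrigues(np.array(p['rvec'],float))[0];t=np.array(p['tvec'],float).ravel()
    a=np.array([(u-K[0,2])/K[0,0],(v-K[1,2])/K[1,1]])
    if fish:
        r=np.linalg.norm(a); d=np.array([*(a/max(r,1e-9)*np.sin(r)),np.cos(r)])
    else: d=np.array([*a,1.])
    return -R.T@t, R.T@d
def onz(p,u,v,z,fish=False):
    o,d=ray(p,u,v,fish); return o+d*(z-o[2])/d[2]
def proj(p,X,fish=False):
    K=np.array(p['camera_matrix']);R=cv2.Rodrigues(np.array(p['rvec'],float))[0];c=R@np.array(X)+np.array(p['tvec'],float).ravel()
    if fish:
        s=np.linalg.norm(c[:2]);th=np.arctan2(s,c[2]);a=c[:2]/s*th
    else:a=c[:2]/c[2]
    return a*[K[0,0],K[1,1]]+K[:2,2]
E
python3 - <<'E'
from h import *
a,p=grab('top','top.png');b,q=grab('side','side.png');c,_=grab('wrist','w.png')
for k in (p,q): print(ray(k,256,192))
print(env.get_obs())
E
```

```text
pics
(array([0.37159028, 0.06686565, 1.36650203]), array([ 0.14899352, -0.01415762, -0.98893577]))
(array([0.44290907, 1.25553478, 0.79729473]), array([ 0.05285155, -0.8548205 , -0.51623372]))
{'clock': 0.15, 'joint_pos': array([6.11459354e+01, 2.78206994e+00, 5.61024203e+00, 9.29333069e+01,
       7.98627339e-04, 8.26801583e+01]), 'joint_velocities': array([ 0.05155614, -0.07887777,  0.18518157, -0.05130682, -0.0051026 ,
        0.08979676]), 'joint_torque': array([ 2.74586499e-03, -3.39258957e+01,  3.20424771e+01,  1.53706188e-02,
       -8.28500652e-05, -8.27227865e-06]), 'tcp_pos': array([0.19245437, 0.48793094, 0.2303784 ]), 'tool_rot': array([-1.79895824e+02, -1.41871345e-02,  1.58465764e+02]), 'ft_force': array([ 0.15889794, -0.77556166,  0.14047223]), 'ft_torque': array([ 0.02444451, -0.01266638,  0.03908429]), 'gripper_force': 0.0, 'grip_width': 1.0011922506258644}
```

View pics/top.png

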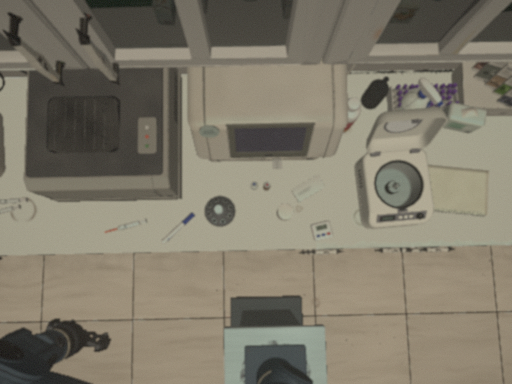

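View pics/side.png

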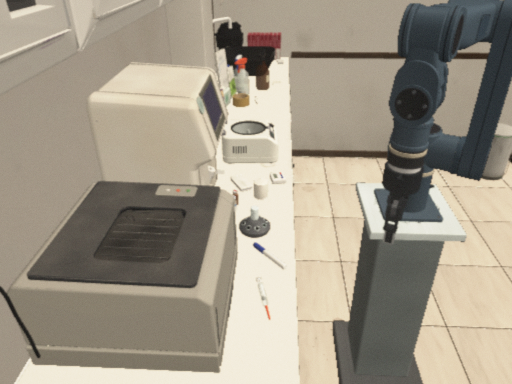

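The top view shows the rotor at about (220,210) and the centrifuge, with its spindle at about (393,187). The side view shows the rotor with its knob at about (255,215).

Run:
```python
from h import *
im=cv2.imread('pics/top.png');p=optics.camera_params('top');q=optics.camera_params('side')
g=cv2.cvtColor(im,cv2.COLOR_BGR2GRAY)
m=(g[180:240,195:245]<110).astype('uint8')
cs=cv2.findContours(m,cv2.RETR_EXTERNAL,2)[0];c=max(cs,key=cv2.contourArea)
(x,y),r=cv2.minEnclosingCircle(c);print('rotor px',x+195,y+180,r)
print('rotor',onz(p,x+195,y+180,.025), onz(p,x+195+r,y+180,.025))
print('spindle guess',onz(p,393,187,.117),'bowl rim',onz(p,400,184,.125), onz(p,390,219,.125))
for z in (.07,.086):print('side knob',onz(q,255,212,z))
o=np.hstack([cv2.resize(im[150:250,160:280],None,fx=3.3,fy=3.3,interpolation=2),cv2.resize(im[130:230,345:465],None,fx=3.3,fy=3.3,interpolation=2)])
cv2.imwrite('pics/crop.png',o);print(o.shape)
```

```text
rotor px 219.5 210.75 15.110113143920898
rotor [0.51552127 0.16537593 0.025     ] [0.51456417 0.11718537 0.025     ]
spindle guess [ 0.56690662 -0.3620453   0.117     ] bowl rim [ 0.57429609 -0.38077323  0.125     ] [ 0.47035005 -0.34434704  0.125     ]
side knob [0.51362311 0.17135653 0.07      ]
side knob [0.51206745 0.19520773 0.086     ]
(330, 792, 3)
```

View pics/crop.png

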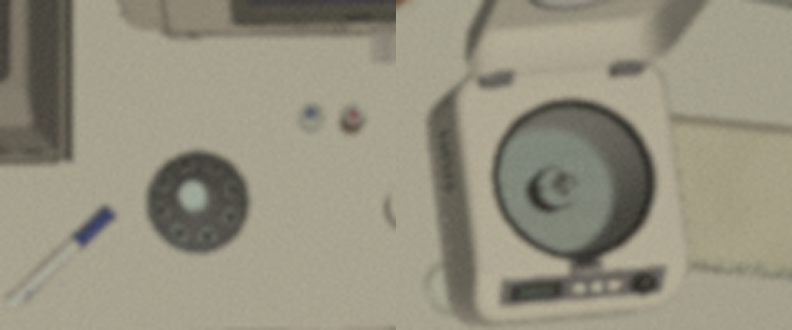

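The crop shows the rotor knob top at about crop (195,197) and the spindle tip at about crop (566,183), roughly x=0.572, y=-0.375. Both are within reach. I'll move towards the rotor first.

Emit:
{"name": "drive_tool", "arguments": {
  "moves": [
    [[-0.5,-0.2,0,0,0],[-1,-0.43,0,0,0],[-1,-0.43,0,0,0],[-1,-0.43,0,0,0],[-1,-0.43,0,0,0],[-1,-0.43,0,0,0],[-1,-0.43,0,0,0],[-1,-0.43,0,0,0],[-1,-0.43,0,0,0],[-1,-0.43,0,0,0],[-0.5,-0.2,0,0,0],[0,0,0,0,0]]
  ]
}}

```text
clock: 1.35
tcp_pos: [0.4259, 0.2574, 0.2306]
tool_rot: [-179.9, -0.0, 158.3]
ft_force: [-0.2, 0.5, 0.2]
grip_width: 0.999
gripper_force: 0.0
```

```bash
cat >> h.py <<'E'
def units(target):
    s=env.get_obs();y=np.radians(s['tool_rot'][2]);d=np.array(target)-s['tcp_pos']
    return s['tcp_pos'].round(4),s['tool_rot'].round(2),np.round(np.array([d[0]*np.cos(y)+d[1]*np.sin(y),d[0]*np.sin(y)-d[1]*np.cos(y),-d[2]])/.03,3)
E
python3 - <<'E'
from h import *
im,p=grab('wrist','w1.png')
print(p['camera_matrix'],ray(p,256,192,True)); print(units([.5155,.1654,.049]))
for z in (.086,.045): print(proj(p,[.5155,.1654,z],True))
print(env.get_obs()['joint_pos'])
E
```

```text
[[297.31863964   0.         256.19816492]
 [  0.         297.31863964 191.58123353]
 [  0.           0.           1.        ]] (array([0.35861788, 0.28501244, 0.3740622 ]), array([ 0.26608849, -0.10848282, -0.95782482]))
(array([0.425 , 0.2584, 0.2307]), array([-1.7996e+02, -7.0000e-02,  1.5834e+02]), array([-3.949, -1.767,  6.058]))
[210.58613544 277.98241629]
[214.99196519 260.5489871 ]
[ 2.35551234e+01 -1.29961056e+00  1.52734158e+00  9.29018090e+01
  2.37089476e-02  4.52123996e+01]
```

View pics/w1.png

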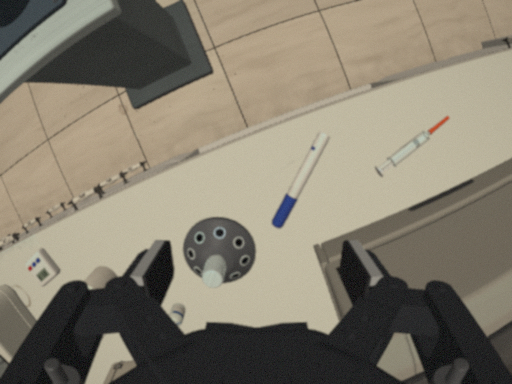

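The wrist view shows the knob top at about (212,277), which agrees with the predicted (210.6,278). Next I refine it by colour mask.

Run:
```python
from h import *
p=optics.camera_params('wrist');im=cv2.imread('pics/w1.png')
g=cv2.cvtColor(im,cv2.COLOR_BGR2GRAY)
for th in (150,165,180):
    m=np.zeros_like(g);m[262:290,198:228]=(g[262:290,198:228]>th)
    n,l,st,ce=cv2.connectedComponentsWithStats(m);print(th,st[1:],ce[1:])
print(g[277,195:230]);print(g[250:292,212])
```

```text
150 [[206 263   2   3   3]
 [209 262   3   2   5]
 [213 262   2   3   5]
 [198 265  30  25 479]] [[206.66666667 264.        ]
 [209.8        262.6       ]
 [213.4        262.8       ]
 [211.0605428  280.37995825]]
165 [[198 270  30  20 429]] [[210.8951049  281.27272727]]
180 [[198 271  30  19 251]
 [214 285   1   1   1]] [[210.07569721 281.78486056]
 [214.         285.        ]]
[186 185 181 173 161 143 139 153 178 180 181 185 179 180 182 183 186 180
 182 180 179 183 182 183 180 173 152 127 105  81  59  50  57  60  80]
[ 89  88  89  88  93 120 140 150 152 149 152 152 148 146 149 150 147 147
 153 160 171 188 189 188 184 183 183 180 180 178 181 180 176 179 177 177
 176 175 178 183 184 184]
```

Emit:
{"name": "drive_tool", "arguments": {
  "moves": [
    [[-0.9,-0.4,0.3,0,0],[-1,-0.45,0.5,0,0],[-1,-0.45,0.6,0,0],[-0.8,-0.37,0.7,0,0],[-0.25,-0.1,0.8,0,0],[0,0,0.9,0,0],[0,0,0.9,0,0],[0,0,0.6,0,0],[0,0,0.4,0,0],[0,0,0,0,0],[0,0,0,0,0]]
  ]
}}

```text
clock: 2.5
tcp_pos: [0.5156, 0.1668, 0.0609]
tool_rot: [180.0, 0.0, 158.5]
ft_force: [1.2, -0.7, -0.3]
grip_width: 1.001
gripper_force: 0.0
```

Run:
```python
from h import *
im,p=grab('wrist','w2.png'); print(units([.5155,.1654,.0495]));print(proj(p,[.5155,.1654,.086],True))
```

```text
(array([0.5162, 0.1668, 0.0616]), array([1.7993e+02, 1.0000e-01, 1.5851e+02]), array([ 0.005, -0.051,  0.404]))
[252.28276847 270.04725196]
```

View pics/w2.png

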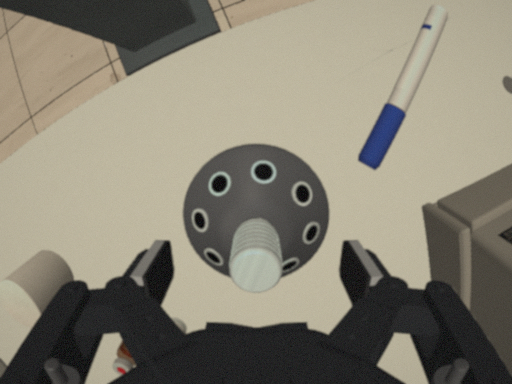

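The knob top sits at (255,271), between the fingers and on the tool axis. I'll lower 12 mm, grip and lift.

Emit:
{"name": "drive_tool", "arguments": {
  "moves": [
    [[0,0,0.2,0,0],[0,0,0.2,0,0],[0,0,0,0,0],[0,0,0,0,1],[0,0,0,0,1],[0,0,0,0,1],[0,0,0,0,1],[0,0,0,0,1],[0,0,0,0,1],[0,0,0,0,1],[0,0,0,0,1]]
  ]
}}

```text
clock: 3.65
tcp_pos: [0.5158, 0.1665, 0.0487]
tool_rot: [180.0, 0.0, 158.5]
ft_force: [0.5, 0.8, 0.7]
grip_width: 0.277
gripper_force: 58.8
```

Grip is good at about 23.5 mm opening. I'll lift and turn so the wrist camera (on the tool's +x side) faces the centrifuge.

Emit:
{"name": "drive_tool", "arguments": {
  "moves": [
    [[0,0,-0.3,0,1],[0,0,-0.6,0,1],[0,0,-0.6,-7,1],[0,0,-0.6,-8.5,1],[0,0,-0.6,-8.5,1],[0,0,-0.6,-8.5,1],[0,0,-0.6,-8.5,1],[0,0,-0.6,-8.5,1],[0,0,-0.5,-8.5,1],[0,0,-0.3,-8.5,1],[0,0,-0.2,-8.5,1],[0,0,-0.1,-8.5,1]]
  ]
}}

```text
clock: 4.85
tcp_pos: [0.5152, 0.1658, 0.2168]
tool_rot: [180.0, -0.1, -117.7]
ft_force: [-0.2, 0.2, -2.0]
grip_width: 0.28
gripper_force: 59.0
```

Emit:
{"name": "drive_tool", "arguments": {
  "moves": [
    [[0.2,0,0,-8.5,1],[0.4,0,0,-8.5,1],[0.6,0,0,-8,1],[0.8,0,0,0,1],[0.8,0,0,0,1],[0.8,0,0,0,1],[0.8,0,0,0,1],[0.8,0,0,0,1],[0.8,0,0,0,1],[0.6,0,0,0,1],[0.3,0,0,0,1],[0,0,0,0,1]]
  ]
}}

```text
clock: 6.05
tcp_pos: [0.4957, -0.0397, 0.216]
tool_rot: [179.9, 0.0, -93.1]
ft_force: [0.4, 0.9, -1.7]
grip_width: 0.276
gripper_force: 59.0
```

Run:
```python
from h import *
s=env.get_obs();print(s['joint_pos'],s['ft_force'],s['ft_torque'],s['grip_width'])
im,p=grab('wrist','w3.png'); print(units([.572,-.375,.2]));print(proj(p,[.572,-.375,.117],True))
```

```text
[-1.23016472e+01 -1.48421222e+00 -3.37264434e-01  9.12181610e+01
 -1.11135221e-02 -9.91569649e+01] [ 0.38429911  0.8536512  -1.72028011] [-0.0122085  -0.02755956 -0.00553496] 0.276250227227474
(array([ 0.4958, -0.0388,  0.2161]), array([ 1.7995e+02,  4.0000e-02, -9.3090e+01]), array([11.052, -3.14 ,  0.536]))
[ 160.87743461 -128.40145772]
```

View pics/w3.png

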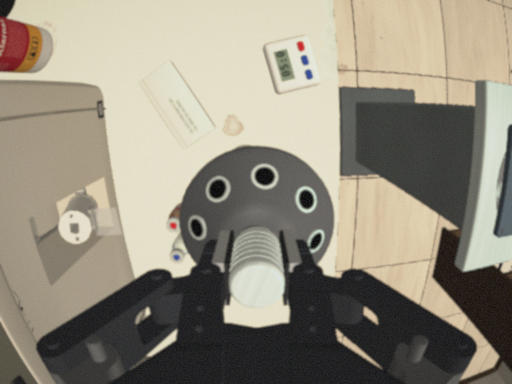

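The rotor is held on axis (knob top at about (257,285)) and the centrifuge is still out of view. I'll move closer.

Emit:
{"name": "drive_tool", "arguments": {
  "moves": [
    [[0.4,-0.1,0,0,1],[0.8,-0.2,0,0,1],[0.9,-0.25,0,0,1],[0.9,-0.25,0,0,1],[0.9,-0.25,0,0,1],[0.9,-0.25,0,0,1],[0.9,-0.25,0,0,1],[0.9,-0.25,0,0,1],[0.7,-0.2,0,0,1],[0.3,-0.2,0,0,1],[0,0,0,0,1],[0,0,0,0,1]]
  ]
}}

```text
clock: 7.3
tcp_pos: [0.5501, -0.269, 0.2161]
tool_rot: [180.0, 0.1, -93.0]
ft_force: [0.3, 0.3, -3.6]
grip_width: 0.274
gripper_force: 59.2
```

Run:
```python
from h import *
im,p=grab('wrist','w4.png'); print(units([.572,-.375,.2]));print(proj(p,[.572,-.375,.117],True),proj(p,[.572,-.375,.085],True),p)
```

```text
(array([ 0.55  , -0.2687,  0.2163]), array([ 1.7997e+02,  5.0000e-02, -9.2960e+01]), array([ 3.499, -0.914,  0.545]))
[222.1718821   66.40158692] [226.11902822  70.85250359] {'camera_matrix': array([[297.31863964,   0.        , 256.19816492],
       [  0.        , 297.31863964, 191.58123353],
       [  0.        ,   0.        ,   1.        ]]), 'rvec': array([-0.07969546, -3.10040671, -0.45171117]), 'tvec': array([0.56323158, 0.19701445, 0.43367296])}
```

View pics/w4.png

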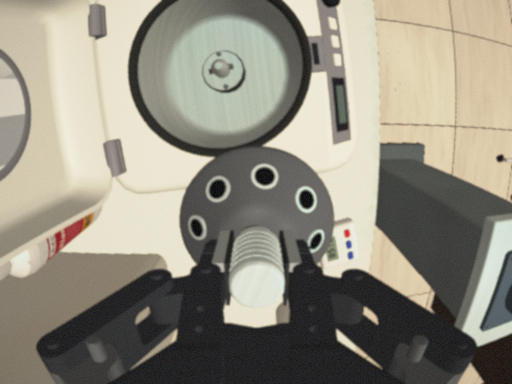

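The view shows the collar at about (223,71) with the spindle tip at about (220,67), within the bowl. I'll crop it for precision.

Run:
```python
from h import *
im=cv2.imread('pics/w4.png')
c=cv2.resize(im[41:101,182:262],None,fx=10,fy=10,interpolation=cv2.INTER_CUBIC)
cv2.imwrite('pics/w4c.png',c)
```

```text
(no output)
```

View pics/w4c.png

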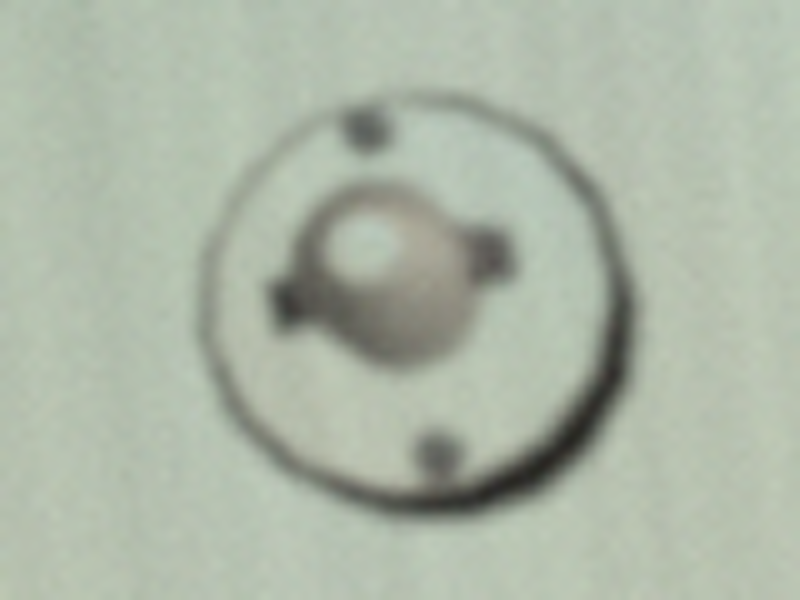

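The crop shows the collar disc centred at crop (410,294), the two pins at (367,130) and (438,456), and the tip at about (365,240).

Run:
```python
from h import *
p={'camera_matrix':[[297.3186,0,256.198],[0,297.3186,191.581],[0,0,1]],'rvec':[-0.07969546,-3.10040671,-0.45171117],'tvec':[0.56323158,0.19701445,0.43367296]}
f=lambda u,v:(182+u/10-.45,41+v/10-.45)
a=onz(p,*f(410,294),.085,True);print('collar',a)
for e in ((205,294),(615,294),(410,92),(410,495)):print(np.linalg.norm(onz(p,*f(*e),.085,True)-a))
P=[onz(p,*f(*e),.089,True) for e in ((367,130),(438,456))];print('pins',sum(P)/2,P[0]-P[1]);print('tip',onz(p,*f(365,240),.117,True))
# check: knob centre in hand as the same camera sees it (top 18 mm above grasp; tcp z+19+18)
im=cv2.imread('pics/w4.png');g=cv2.cvtColor(im,cv2.COLOR_BGR2GRAY)
print(g[285,222:292]);print(g[240:312,257])
t=[.55,-.2687,.2163+.037];print('knob top predicted',proj(p,t,True))
b=[.55,-.2687,.2163-.0067];
print(proj(p,b,True),units(a))
```

```text
collar [ 0.57520794 -0.37610913  0.085     ]
0.0189488109741118
0.018654524795497788
0.01918509033767637
0.01877768689714496
pins [ 0.57548445 -0.37586921  0.089     ] [ 0.00478366 -0.03074259  0.        ]
tip [ 0.57524722 -0.37682904  0.117     ]
[ 46  45  49  48  56  62  85 128 166 198 217 221 222 222 224 226 225 227
 226 225 225 224 223 224 224 225 224 226 228 228 228 227 225 226 226 225
 222 222 223 221 223 222 226 226 227 225 226 226 225 226 227 226 226 226
 225 225 224 224 226 229 227 208 150  93  56  55  49  29  39  32]
[171 151 138 145 162 163 146 133 144 160 163 149 138 136 163 186 164 136
 134 135 147 165 183 194 210 220 229 228 228 229 228 229 230 229 228 226
 227 227 226 224 226 225 225 225 222 225 225 223 223 222 222 222 220 221
 224 222 221 224 224 223 224 224 225 225 225 225 223 222 225 226 227 226]
knob top predicted [256.53807891 283.6752979 ]
[256.45987378 239.49698134] (array([ 0.55  , -0.2687,  0.2163]), array([ 1.7997e+02,  5.0000e-02, -9.2960e+01]), array([ 3.531, -1.022,  4.378]))
```

All estimates agree on the spindle: about (0.5753, -0.3762), with collar radius 18.9 mm against 18.5 mm given. The rotor axis lies on the TCP. I'll move over the spindle.

Emit:
{"name": "drive_tool", "arguments": {
  "moves": [
    [[0.3,-0.08,0,0,1],[0.6,-0.17,0,0,1],[0.7,-0.2,0,0,1],[0.7,-0.2,0,0,1],[0.6,-0.18,0,0,1],[0.4,-0.12,0,0,1],[0.24,-0.08,0,0,1],[0,0,0.5,0,1],[0,0,0.5,0,1],[0,0,0.3,0,1],[0,0,0,0,1],[0,0,0,0,1]]
  ]
}}

```text
clock: 8.55
tcp_pos: [0.5752, -0.3773, 0.1776]
tool_rot: [180.0, 0.0, -93.0]
ft_force: [-0.2, -0.8, -2.0]
grip_width: 0.272
gripper_force: 59.3
```

Run:
```python
from h import *
s=env.get_obs();print(s['ft_force'],s['ft_torque'],units([.5753,-.3762,.1627]))
```

```text
[-0.16556979 -0.75302416 -2.00803293] [ 0.01213106 -0.0678664  -0.02888926] (array([ 0.5752, -0.3773,  0.1776]), array([ 1.7999e+02,  1.0000e-02, -9.3000e+01]), array([-0.037,  0.   ,  0.496]))
```

Emit:
{"name": "drive_tool", "arguments": {
  "moves": [
    [[-0.02,0,0.15,0,1],[0,0,0.15,0,1],[0,0,0.15,0,1],[0,0,0.05,0,1],[0,0,0,0,1]]
  ]
}}

```text
clock: 9.05
tcp_pos: [0.575, -0.3769, 0.1616]
tool_rot: [179.9, 0.0, -93.0]
ft_force: [0.1, 0.5, -2.3]
grip_width: 0.277
gripper_force: 59.3
```

Emit:
{"name": "drive_tool", "arguments": {
  "moves": [
    [[0,0,0.07,0,1],[0,0,0.07,0,1],[0,0,0.06,0,1],[0,0,0,0,1],[0,0,0,0,1]]
  ]
}}

```text
clock: 9.55
tcp_pos: [0.5752, -0.3771, 0.1562]
tool_rot: [180.0, 0.0, -93.0]
ft_force: [0.3, 0.2, -3.8]
grip_width: 0.277
gripper_force: 59.3
```

No lateral force with 10 mm over the tip, so the spindle is in the bore. Continuing in small steps.

Emit:
{"name": "drive_tool", "arguments": {
  "moves": [
    [[0,0,0.07,0,1],[0,0,0.07,0,1],[0,0,0.06,0,1],[0,0,0,0,1],[0,0,0,0,1]]
  ]
}}

```text
clock: 10.05
tcp_pos: [0.5752, -0.3771, 0.1501]
tool_rot: [180.0, 0.0, -93.0]
ft_force: [-0.6, -0.1, -2.2]
grip_width: 0.279
gripper_force: 59.3
```

Emit:
{"name": "drive_tool", "arguments": {
  "moves": [
    [[0,0,0.03,0,1],[0,0,0.03,0,1],[0,0,0,0,1],[0,0,0,0,1]]
  ]
}}

```text
clock: 10.45
tcp_pos: [0.5753, -0.3772, 0.1487]
tool_rot: [-180.0, -0.0, -93.0]
ft_force: [-0.7, 0.2, -2.7]
grip_width: 0.276
gripper_force: 59.3
```

Emit:
{"name": "drive_tool", "arguments": {
  "moves": [
    [[0,0,0.03,0,1],[0,0,0.03,0,1],[0,0,0,0,1],[0,0,0,0,1]]
  ]
}}

```text
clock: 10.85
tcp_pos: [0.5754, -0.3773, 0.1475]
tool_rot: [-180.0, -0.0, -93.0]
ft_force: [-0.8, 0.4, 1.0]
grip_width: 0.277
gripper_force: 59.5
```

Emit:
{"name": "drive_tool", "arguments": {
  "moves": [
    [[0,0,0.03,0,1],[0,0,0,0,1],[0,0,0,0,1]]
  ]
}}

```text
clock: 11.15
tcp_pos: [0.5756, -0.3774, 0.1465]
tool_rot: [-179.9, -0.1, -93.0]
ft_force: [-0.9, -1.4, 3.1]
grip_width: 0.279
gripper_force: 59.6
```

Emit:
{"name": "drive_tool", "arguments": {
  "moves": [
    [[0,0,0.03,0,1],[0,0,0,0,1],[0,0,0,0,1]]
  ]
}}

```text
clock: 11.45
tcp_pos: [0.5756, -0.3774, 0.1455]
tool_rot: [-179.9, -0.0, -93.0]
ft_force: [-1.0, -0.9, 5.1]
grip_width: 0.278
gripper_force: 59.7
```

Emit:
{"name": "drive_tool", "arguments": {
  "moves": [
    [[0,0,0.03,0,1],[0,0,0,0,1],[0,0,0,0,1]]
  ]
}}

```text
clock: 11.75
tcp_pos: [0.5755, -0.3774, 0.1445]
tool_rot: [-180.0, -0.0, -93.0]
ft_force: [-0.6, -0.7, 4.7]
grip_width: 0.274
gripper_force: 59.7
```

Emit:
{"name": "drive_tool", "arguments": {
  "moves": [
    [[0,0,0.03,0,1],[0,0,0,0,1],[0,0,0,0,1]]
  ]
}}

```text
clock: 12.05
tcp_pos: [0.5755, -0.3773, 0.1437]
tool_rot: [-179.9, -0.0, -93.0]
ft_force: [-0.7, -0.2, 5.5]
grip_width: 0.277
gripper_force: 59.8
```

Emit:
{"name": "drive_tool", "arguments": {
  "moves": [
    [[0,0,0.03,0,1],[0,0,0.03,0,1],[0,0,0,0,1],[0,0,0,0,1]]
  ]
}}

```text
clock: 12.45
tcp_pos: [0.5751, -0.3772, 0.1396]
tool_rot: [179.9, 0.0, -93.0]
ft_force: [0.9, -1.1, -0.9]
grip_width: 0.28
gripper_force: 59.5
```

Emit:
{"name": "drive_tool", "arguments": {
  "moves": [
    [[0,0,0.03,0,1],[0,0,0.03,0,1],[0,0,0,0,1],[0,0,0,0,1]]
  ]
}}

```text
clock: 12.85
tcp_pos: [0.5752, -0.3771, 0.139]
tool_rot: [180.0, 0.0, -93.0]
ft_force: [-0.1, -1.1, -0.7]
grip_width: 0.274
gripper_force: 59.5
```

Emit:
{"name": "drive_tool", "arguments": {
  "moves": [
    [[0,0,0.03,0,1],[0,0,0,0,1],[0,0,0,0,1]]
  ]
}}

```text
clock: 13.15
tcp_pos: [0.5752, -0.377, 0.1386]
tool_rot: [180.0, 0.0, -93.0]
ft_force: [0.5, -1.4, -1.2]
grip_width: 0.276
gripper_force: 59.5
```

Emit:
{"name": "drive_tool", "arguments": {
  "moves": [
    [[0,0,0.03,0,1],[0,0,0,0,1],[0,0,0,0,1]]
  ]
}}

```text
clock: 13.45
tcp_pos: [0.5753, -0.3771, 0.1377]
tool_rot: [180.0, 0.0, -93.0]
ft_force: [0.8, -0.9, 0.3]
grip_width: 0.279
gripper_force: 59.5
```

Emit:
{"name": "drive_tool", "arguments": {
  "moves": [
    [[0,0,0.03,0,1],[0,0,0,0,1],[0,0,0,0,1]]
  ]
}}

```text
clock: 13.75
tcp_pos: [0.5753, -0.3771, 0.1371]
tool_rot: [-180.0, -0.0, -93.0]
ft_force: [-0.4, -1.3, 1.0]
grip_width: 0.279
gripper_force: 59.5
```

Emit:
{"name": "drive_tool", "arguments": {
  "moves": [
    [[0,0,0.03,0,1],[0,0,0,0,1],[0,0,0,4,1],[0,0,0,4,1],[0,0,0,4,1],[0,0,0,0,1]]
  ]
}}

```text
clock: 14.35
tcp_pos: [0.5754, -0.3773, 0.1366]
tool_rot: [-180.0, -0.0, -105.0]
ft_force: [-0.6, -1.1, 4.4]
grip_width: 0.281
gripper_force: 59.9
```

Emit:
{"name": "drive_tool", "arguments": {
  "moves": [
    [[0,0,0,4,1],[0,0,0,4,1],[0,0,0,4,1],[0,0,0,0,1]]
  ]
}}

```text
clock: 14.75
tcp_pos: [0.5753, -0.3772, 0.1362]
tool_rot: [-180.0, -0.0, -117.0]
ft_force: [-0.9, -1.6, 4.2]
grip_width: 0.276
gripper_force: 59.9
```

Emit:
{"name": "drive_tool", "arguments": {
  "moves": [
    [[0,0,0,4,1],[0,0,0,4,1],[0,0,0,4,1],[0,0,0,0,1]]
  ]
}}

```text
clock: 15.15
tcp_pos: [0.5746, -0.3764, 0.1338]
tool_rot: [179.8, 0.0, -128.9]
ft_force: [0.2, -1.9, -2.0]
grip_width: 0.276
gripper_force: 59.5
```

Emit:
{"name": "drive_tool", "arguments": {
  "moves": [
    [[0,0,0,4,1],[0,0,0,4,1],[0,0,0,4,1],[0,0,0,0,1]]
  ]
}}

```text
clock: 15.55
tcp_pos: [0.5742, -0.3763, 0.1339]
tool_rot: [179.8, -0.1, -140.9]
ft_force: [-1.9, -1.1, -2.9]
grip_width: 0.276
gripper_force: 59.6
```

Emit:
{"name": "drive_tool", "arguments": {
  "moves": [
    [[0,0,0,4,1],[0,0,0,4,1],[0,0,0,4,1],[0,0,0,0,1]]
  ]
}}

```text
clock: 15.95
tcp_pos: [0.5742, -0.3761, 0.1341]
tool_rot: [179.8, -0.1, -152.8]
ft_force: [-1.6, -1.3, -4.4]
grip_width: 0.277
gripper_force: 59.5
```

It dropped between yaw -117 and -129. Now I'll press gently to seat it and confirm the collar.

Emit:
{"name": "drive_tool", "arguments": {
  "moves": [
    [[0,0,0.03,0,1],[0,0,0,0,1],[0,0,0,0,1]]
  ]
}}

```text
clock: 16.25
tcp_pos: [0.5744, -0.3762, 0.1341]
tool_rot: [179.8, -0.1, -152.9]
ft_force: [-2.9, 1.1, -3.7]
grip_width: 0.278
gripper_force: 59.5
```

Emit:
{"name": "drive_tool", "arguments": {
  "moves": [
    [[0,0,0.03,0,1],[0,0,0,0,1],[0,0,0,0,1]]
  ]
}}

```text
clock: 16.55
tcp_pos: [0.5747, -0.3768, 0.1339]
tool_rot: [179.9, -0.1, -153.0]
ft_force: [-5.2, 1.5, -3.2]
grip_width: 0.275
gripper_force: 59.6
```

Emit:
{"name": "drive_tool", "arguments": {
  "moves": [
    [[0,0,0.03,0,1],[0,0,0,0,1],[0,0,0,0,1]]
  ]
}}

```text
clock: 16.85
tcp_pos: [0.5748, -0.3771, 0.1337]
tool_rot: [180.0, -0.0, -153.0]
ft_force: [-5.3, 2.4, -1.7]
grip_width: 0.276
gripper_force: 59.8
```

Emit:
{"name": "drive_tool", "arguments": {
  "moves": [
    [[0.01,0.03,0.03,0,1],[0,0,0,0,1],[0,0,0,0,1],[0,0,0,0,1]]
  ]
}}

```text
clock: 17.25
tcp_pos: [0.5747, -0.377, 0.1332]
tool_rot: [-179.9, -0.0, -153.0]
ft_force: [-4.7, -0.0, 2.2]
grip_width: 0.279
gripper_force: 59.8
```

Emit:
{"name": "drive_tool", "arguments": {
  "moves": [
    [[0,0,0.03,0,1],[0,0,0,0,1],[0,0,0,0,1]]
  ]
}}

```text
clock: 17.55
tcp_pos: [0.5747, -0.377, 0.133]
tool_rot: [-179.9, 0.0, -153.0]
ft_force: [-6.1, 0.9, 3.5]
grip_width: 0.274
gripper_force: 60.1
```

Run:
```python
from h import *
for i in range(2):
    s=env.get_obs();print(s['clock'],s['ft_force'].round(1),s['ft_torque'].round(3),s['joint_pos'].round(2),s['joint_torque'].round(1),s['tcp_pos'].round(4)); print([k for k in s])
```

```text
17.55 [-6.1  0.9  3.5] [0.264 1.431 0.123] [-3.883e+01  2.744e+01  2.410e+01  8.655e+01 -4.000e-02 -6.579e+01] [  1.5 -48.2  32.8  -2.3   1.    0.1] [ 0.5747 -0.377   0.133 ]
['clock', 'joint_pos', 'joint_velocities', 'joint_torque', 'tcp_pos', 'tool_rot', 'ft_force', 'ft_torque', 'gripper_force', 'grip_width']
17.55 [-6.1  0.9  3.5] [0.264 1.431 0.123] [-3.883e+01  2.744e+01  2.410e+01  8.655e+01 -4.000e-02 -6.579e+01] [  1.5 -48.2  32.8  -2.3   1.    0.1] [ 0.5747 -0.377   0.133 ]
['clock', 'joint_pos', 'joint_velocities', 'joint_torque', 'tcp_pos', 'tool_rot', 'ft_force', 'ft_torque', 'gripper_force', 'grip_width']
```

Emit:
{"name": "drive_tool", "arguments": {
  "moves": [
    [[0.03,0.015,0,0,1],[0.0,0.0,0,0,1],[0,0,0,0,1]]
  ]
}}

```text
clock: 17.85
tcp_pos: [0.5745, -0.3771, 0.1328]
tool_rot: [-179.8, 0.1, -153.0]
ft_force: [-4.1, 0.2, 4.7]
grip_width: 0.275
gripper_force: 60.1
```

Emit:
{"name": "drive_tool", "arguments": {
  "moves": [
    [[0.02,0.01,0.02,0,1],[0.0,0.0,0,0,1],[0,0,0,0,1]]
  ]
}}

```text
clock: 18.15
tcp_pos: [0.5743, -0.3771, 0.1326]
tool_rot: [-179.8, 0.1, -153.0]
ft_force: [-2.0, 1.1, 5.7]
grip_width: 0.277
gripper_force: 60.4
```

Home on the collar: z is 0.1326 at 8 N of press, which matches the expected 0.1337 less the spindle's give. Now the pull test, in steps.

Emit:
{"name": "drive_tool", "arguments": {
  "moves": [
    [[0,0,-0.04,0,1],[0,0,-0.04,0,1],[0,0,-0.04,0,1],[0,0,0,0,1],[0,0,0,0,1]]
  ]
}}

```text
clock: 18.65
tcp_pos: [0.5738, -0.3768, 0.1337]
tool_rot: [-179.9, 0.1, -153.0]
ft_force: [2.8, -2.9, -2.1]
grip_width: 0.281
gripper_force: 59.6
```

Emit:
{"name": "drive_tool", "arguments": {
  "moves": [
    [[0,0,-0.04,0,1],[0,0,-0.04,0,1],[0,0,0,0,1],[0,0,0,0,1]]
  ]
}}

```text
clock: 19.05
tcp_pos: [0.5733, -0.3759, 0.1357]
tool_rot: [179.9, 0.0, -153.0]
ft_force: [4.6, -1.7, -7.6]
grip_width: 0.278
gripper_force: 59.3
```

Emit:
{"name": "drive_tool", "arguments": {
  "moves": [
    [[0,0,-0.03,0,1],[0,0,-0.03,0,1],[0,0,0,0,1],[0,0,0,0,1]]
  ]
}}

```text
clock: 19.45
tcp_pos: [0.5731, -0.3759, 0.1363]
tool_rot: [179.9, 0.0, -153.0]
ft_force: [6.3, -2.2, -12.2]
grip_width: 0.276
gripper_force: 59.4
```

Emit:
{"name": "drive_tool", "arguments": {
  "moves": [
    [[-0.04,-0.02,-0.02,0,1],[0,0,-0.015,0,1],[0,0,0,0,1],[0,0,0,0,1]]
  ]
}}

```text
clock: 19.85
tcp_pos: [0.5734, -0.3758, 0.1372]
tool_rot: [179.8, -0.1, -153.0]
ft_force: [4.7, -3.2, -17.2]
grip_width: 0.279
gripper_force: 59.5
```

Emit:
{"name": "drive_tool", "arguments": {
  "moves": [
    [[-0.02,-0.02,0.015,0,1],[0,0,0,0,1],[0,0,0,0,1],[0,0,0,0,1]]
  ]
}}

```text
clock: 20.25
tcp_pos: [0.5738, -0.3758, 0.1377]
tool_rot: [179.8, -0.1, -153.0]
ft_force: [0.7, -0.2, -20.0]
grip_width: 0.28
gripper_force: 59.7
```

Emit:
{"name": "drive_tool", "arguments": {
  "moves": [
    [[0,0,0,0,1],[0,0,0,0,1],[0,0,0,0,1],[0,0,0,0,1],[0,0,0,0,1],[0,0,0,0,1],[0,0,0,0,1],[0,0,0,0,1],[0,0,0,0,1],[0,0,0,0,1],[0,0,0,0,1],[0,0,0,0,1]]
  ]
}}

```text
clock: 21.45
tcp_pos: [0.5743, -0.376, 0.1385]
tool_rot: [179.9, -0.1, -153.0]
ft_force: [-4.2, 3.0, -25.2]
grip_width: 0.28
gripper_force: 59.9
```

The force keeps creeping because the controller integrates, so I'm easing down now.

Emit:
{"name": "drive_tool", "arguments": {
  "moves": [
    [[0,0,0.06,0,1],[0,0,0,0,1]]
  ]
}}

```text
clock: 21.65
tcp_pos: [0.5744, -0.3761, 0.138]
tool_rot: [179.9, -0.0, -153.0]
ft_force: [-5.8, 3.0, -21.0]
grip_width: 0.282
gripper_force: 60.4
```

Emit:
{"name": "drive_tool", "arguments": {
  "moves": [
    [[0.02,0.02,0.03,0,1],[0,0,0,0,1],[0,0,0,0,1]]
  ]
}}

```text
clock: 21.95
tcp_pos: [0.5742, -0.3761, 0.1378]
tool_rot: [-180.0, 0.0, -153.0]
ft_force: [-4.6, 2.9, -20.1]
grip_width: 0.275
gripper_force: 60.3
```

Emit:
{"name": "drive_tool", "arguments": {
  "moves": [
    [[0,0,0.04,0,1],[0,0,0,0,1],[0,0,0,0,1]]
  ]
}}

```text
clock: 22.25
tcp_pos: [0.5743, -0.3762, 0.1374]
tool_rot: [-179.9, 0.0, -153.0]
ft_force: [-4.9, 3.3, -17.1]
grip_width: 0.275
gripper_force: 60.7
```

Emit:
{"name": "drive_tool", "arguments": {
  "moves": [
    [[0.03,0.02,0.02,0,1],[0,0,0,0,1],[0,0,0,0,1]]
  ]
}}

```text
clock: 22.55
tcp_pos: [0.5741, -0.3762, 0.1373]
tool_rot: [-179.9, 0.1, -153.0]
ft_force: [-3.0, 3.4, -17.0]
grip_width: 0.275
gripper_force: 60.7
```

Emit:
{"name": "drive_tool", "arguments": {
  "moves": [
    [[0,0,0,0,1],[0,0,0,0,1],[0,0,0,0,1]]
  ]
}}

```text
clock: 22.85
tcp_pos: [0.5741, -0.3762, 0.1373]
tool_rot: [-179.9, 0.1, -153.0]
ft_force: [-3.8, 3.8, -16.7]
grip_width: 0.278
gripper_force: 60.7
```

Emit:
{"name": "drive_tool", "arguments": {
  "moves": [
    [[0.01,0,0.015,0,1],[0,0,0,0,1],[0,0,0,0,1],[0,0,0,0,1],[0,0,0,0,1]]
  ]
}}

```text
clock: 23.35
tcp_pos: [0.5741, -0.3762, 0.1372]
tool_rot: [-179.8, 0.2, -153.0]
ft_force: [-3.7, 4.3, -16.1]
grip_width: 0.275
gripper_force: 60.7
```

Emit:
{"name": "drive_tool", "arguments": {
  "moves": [
    [[0,0,0,0,1],[0,0,0,0,1],[0,0,0,0,1],[0,0,0,0,1],[0,0,0,0,1]]
  ]
}}

```text
clock: 23.85
tcp_pos: [0.5741, -0.3762, 0.1372]
tool_rot: [-179.8, 0.2, -153.0]
ft_force: [-3.5, 3.5, -16.7]
grip_width: 0.276
gripper_force: 60.7
```

Emit:
{"name": "drive_tool", "arguments": {
  "moves": [
    [[0,0,0,0,1],[0,0,0,0,1],[0,0,0,0,1],[0,0,0,0,1],[0,0,0,0,1]]
  ]
}}

```text
clock: 24.35
tcp_pos: [0.5741, -0.3762, 0.1372]
tool_rot: [-179.8, 0.2, -153.0]
ft_force: [-3.7, 4.1, -17.3]
grip_width: 0.277
gripper_force: 60.7
```

Held a steady 14 N or so for 1.5 s without any movement, so the catch holds. Now I'll ease back down to home.

Emit:
{"name": "drive_tool", "arguments": {
  "moves": [
    [[0,0,0.04,0,1],[0,0,0.04,0,1],[0,0,0,0,1],[0,0,0,0,1],[0,0,0,0,1]]
  ]
}}

```text
clock: 24.85
tcp_pos: [0.5744, -0.3772, 0.1365]
tool_rot: [-179.7, 0.2, -153.0]
ft_force: [-3.4, 3.5, -13.2]
grip_width: 0.277
gripper_force: 61.0
```

Emit:
{"name": "drive_tool", "arguments": {
  "moves": [
    [[0,0,0.03,0,1],[0,0,0,0,1],[0,0,0,0,1],[0,0,0,0,1]]
  ]
}}

```text
clock: 25.25
tcp_pos: [0.5746, -0.3777, 0.1364]
tool_rot: [-179.6, 0.2, -153.0]
ft_force: [-4.8, 3.1, -11.5]
grip_width: 0.273
gripper_force: 61.1
```

Emit:
{"name": "drive_tool", "arguments": {
  "moves": [
    [[0,0.03,0.03,0,1],[0,0,0,0,1],[0,0,0,0,1],[0,0,0,0,1]]
  ]
}}

```text
clock: 25.65
tcp_pos: [0.5745, -0.3776, 0.1346]
tool_rot: [-179.5, 0.2, -153.0]
ft_force: [-2.5, 0.2, -0.6]
grip_width: 0.279
gripper_force: 62.4
```

Emit:
{"name": "drive_tool", "arguments": {
  "moves": [
    [[0,0.02,0.03,0,1],[0,0,0,0,1],[0,0,0,0,1],[0,0,0,0,1]]
  ]
}}

```text
clock: 26.05
tcp_pos: [0.5743, -0.3776, 0.1326]
tool_rot: [-179.5, 0.2, -153.1]
ft_force: [-0.3, -4.0, 7.1]
grip_width: 0.28
gripper_force: 63.1
```

Run:
```python
from h import *
im,p=grab('wrist','w5.png')
s=env.get_obs();print(s['ft_force'].round(1),s['ft_torque'].round(3),s['tcp_pos'].round(4),s['joint_pos'].round(2))
```

```text
[-0.8 -3.3  6. ] [-0.833  0.21   0.081] [ 0.5743 -0.3775  0.1326] [-3.888e+01  2.695e+01  2.340e+01  8.595e+01 -6.000e-02 -6.582e+01]
```

View pics/w5.png

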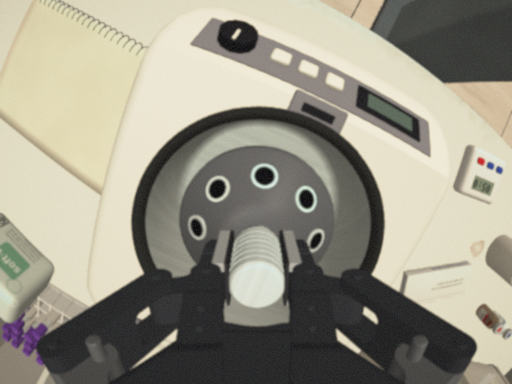

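The rotor sits centred in the bowl with the knob between the fingers at about (257,280), home at z 0.1326. I'll relieve the press, then open.

Emit:
{"name": "drive_tool", "arguments": {
  "moves": [
    [[0,0,-0.04,0,1],[0,0,0,0,1],[0,0,0,0,1]]
  ]
}}

```text
clock: 26.4
tcp_pos: [0.5741, -0.3771, 0.1326]
tool_rot: [-179.6, 0.1, -153.1]
ft_force: [0.5, -5.3, 7.2]
grip_width: 0.275
gripper_force: 63.0
```

Emit:
{"name": "drive_tool", "arguments": {
  "moves": [
    [[0,0,-0.04,0,1],[0,0,0,0,1],[0,0,0,0,1]]
  ]
}}

```text
clock: 26.7
tcp_pos: [0.5736, -0.3758, 0.1327]
tool_rot: [-179.8, 0.1, -153.0]
ft_force: [1.9, -3.7, 5.4]
grip_width: 0.28
gripper_force: 63.0
```

Emit:
{"name": "drive_tool", "arguments": {
  "moves": [
    [[0,0,-0.04,0,1],[0,0,0,0,1],[0,0,0,0,1]]
  ]
}}

```text
clock: 27.0
tcp_pos: [0.5735, -0.3755, 0.133]
tool_rot: [-179.9, 0.1, -153.0]
ft_force: [3.0, -5.0, 2.8]
grip_width: 0.274
gripper_force: 62.7
```

Emit:
{"name": "drive_tool", "arguments": {
  "moves": [
    [[-0.02,-0.03,-0.02,0,1],[0,0,0,0,1],[0,0,0,0,0.6],[0,0,0,0,0.3],[0,0,0,0,0],[0,0,0,0,0],[0,0,0,0,0],[0,0,0,0,0],[0,0,0,0,0]]
  ]
}}

```text
clock: 27.9
tcp_pos: [0.5732, -0.3756, 0.1334]
tool_rot: [180.0, 0.0, -153.0]
ft_force: [-0.1, -0.8, 0.6]
grip_width: 1.001
gripper_force: 0.0
```

Released. Retreating straight up, then back.

Emit:
{"name": "drive_tool", "arguments": {
  "moves": [
    [[0,0,-0.3,0,0],[0,0,-0.5,0,0],[0,0,-0.7,0,0],[0,0,-0.8,0,0],[0,0,-0.8,0,0],[0,0,-0.6,0,0],[0,0,-0.3,0,0],[-0.3,0.4,0,0,0],[-0.4,0.6,0,0,0],[-0.4,0.6,0,0,0],[-0.2,0.3,0,0,0],[0,0,0,0,0]]
  ]
}}

```text
clock: 29.1
tcp_pos: [0.5822, -0.3048, 0.2527]
tool_rot: [179.9, -0.0, -152.9]
ft_force: [-0.2, 0.4, -0.1]
grip_width: 1.004
gripper_force: 0.0
```

Run:
```python
from h import *
im,p=grab('wrist','w6.png');s=env.get_obs();print(s['clock'],s['tcp_pos'],s['ft_force'])
print(proj(p,[.5745,-.3762,.171],True))
a,p=grab('top');b,q=grab('side')
u,v=proj(p,[.5745,-.3762,.171]).astype(int);print(u,v);x,y=proj(q,[.5745,-.3762,.171]).astype(int)
f=lambda i,u,v:cv2.resize(cv2.cvtColor(i,cv2.COLOR_RGB2BGR)[v-35:v+35,u-35:u+35],(300,300),interpolation=2)
cv2.imwrite('pics/fin.png',np.hstack([cv2.resize(cv2.imread('pics/w6.png'),(400,300))[:, :],f(a,u,v)]))
```

```text
29.15 [ 0.58207445 -0.30609816  0.25277448] [ 0.29337586 -0.79009257  0.00524707]
[178.79243095 149.6104303 ]
403 181
```

View pics/fin.png

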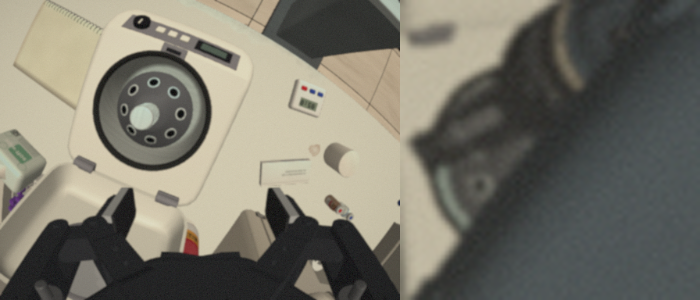

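The rotor sits level and centred in the bowl. The knob top is at about (183,150), against a predicted (179,150) for home, and the gripper is clear. Handing in.

```bash
python3 -c "
from station import env
print(env.close_job())"
```

```text
the job is handed in; nothing more can be done
None
```

The rotor is home on its collar with the catch snapped, and the job is handed in at about 29 s: the catch held a steady 14 N or so for over a second, but the pull had briefly crept to about 23 N, close to the 25 N limit.

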